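# Rehang the spice cabinet's lift-off door

### The arm

A 6-joint arm with a two-finger parallel gripper is mounted at the origin on the work surface. World frame = base frame: x ahead of the robot, y to its left, z up, the work surface at z = 0. Lengths are in m, angles in rad, forces in N, time in s.
With the tool pointing down it reaches from about 0.3 to 0.875 m from the base axis. Payload 6.4 kg.
Tool frame: the origin (TCP) lies on the centre line of the jaws, within the pads' length; the fingertips stand 22 mm ahead of it and the grasp point (between the pads) lies 3 mm ahead of it; z points along the fingers, x is the direction in which the jaws open and shut, and the axes are right-handed (so a half turn about z gives the same grasp; the last joint's range is limited). The gripper opens to 88 mm and grips with 3 to 60 N. Pads are 18 mm wide; open, the fingers measure 123 mm over their backs; the gripper's body (75 mm by 187 mm) begins 45 mm behind the grasp point.
Start: joints at [-1.354, 0.181, 1.607, -0, 1.354, -0.206], TCP at [0.236, -0.524, 0.261] pointing down, gripper open.
Joint ranges: [-2.99, 2.99], [-0.89, 2.07], [0.3, 2.58], [-1.14, 4.28], [0, 2.63], [-3.12, 3.12]. Speed limits (rad/s): [2.57, 2.57, 3.01, 3.14, 3.14, 3.14].

### API

Orientations are given as a 3x3 rotation matrix whose columns are the frame's x, y, z axes.
In Python, from rig import arm gives the robot as it stands. The module is installed in compiled form; this text tells all that it offers.
- The arm moves only by the tool step_arm, never from a script. Its argument "commands" is a list of rows, each an object with "gripper": the closure in counts, from 0 (fully open) to 255 (shut); "slide": the shift along the tool's x, y, z in mm, a list of three; "yaw": the turn about the tool's z in rad. A call has 1 to 5 rows; each row is the pose to reach, as a shift and turn from the pose commanded when the call began, along the tool's axes at that moment; what a row does not reach only later rows make up. A row lasts 1/12 s, in which the tool goes at most 41.7 mm and 7.16 degrees, less where a joint would pass 70% of its speed; a pose out of reach is approached as far as the arm can. A call with a gripper value outside its range is refused whole. The fingers move at their own pace and stop on an object; the grip force is fixed at half the most. Time passes only in rows, so rows that repeat a pose let the fingers close. It gives the time, the measured TCP pose, the force and the opening at its end, in the units of the state.
- arm.sense(): the state, without advancing time (a new reading comes with each control period).
- arm.camera(name): name is "scene" or "top"; returns (picture, depth): 400x640x3 uint8, red, green, blue; 400x640 float32, m along the optical axis (not along the pixel's ray), 0 where there is no reading.
- arm.camera_info(name): a dict with "vertical_fov" (degrees; the focal length in pixels is half the picture's height over the tangent of half this angle, whatever the lens; pixels are square), "cx", "cy" (the principal point, pixels), "world_to_cam" (4x4, takes a point from world to camera coordinates). Camera axes: x right, y down, z forward; pixel columns grow to the right and rows downward; lengths in m; the calibration is good to about 2 mm. A picture is of the moment at which its call begins. camera_info takes no time and is no camera call.
- arm.job_done(): hands the job in, once; it reports no verdict.
The state is a dict: "time_s": time; "qpos": joint angles; "joint_vel": joint speeds; "effort": joint torques, N m; "position": TCP position; "tool_rot": TCP orientation; "wrist_force": force on the tool from outside, world axes, zero at the start; "ft_torque": the same for the moment, N m; "grip_width": finger opening in m.
Only numpy, scipy, OpenCV 4.12 (cv2) and the standard library are available. Lean on these libraries where they do the work, as an engineer would, in place of code of your own. Each camera call takes 0.05 s, during which the arm holds its last target. There are 200 camera calls.

### The job

Take the little oak door out of the wooden rack and hang it back on the spice cabinet: with the door standing wide open, lower both its hinge knuckles gently onto the two upright hinge pins until it is fully home, feeling for the pins and never forcing it, and let go. Then swing it fully shut and leave it hanging there, without moving the other things on the counter.

Things in the scene. Friction and masses are not known exactly. Their poses are not given: they have to be found in the camera images.
- door_center (a point): Centre of the loose oak door (about 0.28 kg): panel 16 mm thick (its x), 120 mm wide (its y), 170 mm tall (its z, up). Outer face to its -x, hinge edge at its +y with two steel knuckles. It starts upright in the rack, lower edge 15 mm above the counter; its free top edge can be pinched across the thickness from above.
- door_knob (a point): Small steel knob on the door's outer face, axes as the door's: its outer end, 28 mm towards -x and 42 mm towards -y from door_center, at the same height; 20 mm across.
- door_knuckle (a point): On the door, axes as the door's: centre of the open underside of its lower hinge knuckle, 72 mm towards +y and 60 mm below door_center. Knuckles: upright steel tubes, 18 mm tall, bore 10 mm, 19 mm outside.
- door_knuckle2 (a point): The same point of the upper knuckle, 105 mm straight above door_knuckle. Both knuckles meet their pins at the same moment.
- rack: Fixed low wooden rack, origin on the counter under the door's slot (the slot runs along its x, the door's hinge edge at the +x end). Base 15 mm thick, dowels reach 60 mm above the counter. A cutting board stands in its other slot, 78 mm towards its -y.
- hinge (a point): On the fixed cabinet: nominal seat of the lower hinge pin, 55 mm above the counter; door_knuckle rests at this height when home. x points into the cabinet, y to its left along the front, z up. The rail with both pins is screwed on through slots and stands up to 16 mm to either side (+y or -y) of here: not measured, to be felt or seen. In x and z it is true. It does not give.
- hinge2 (a point): The same nominal point for the upper pin, 105 mm above hinge, shifted by the same unknown amount. Each pin is upright steel, 8 mm thick, 16 mm tall, slightly bevelled at the tip, on a small bracket 6 mm thick.
- cabinet: Fixed oak cabinet, axes as hinge, origin 55 mm straight below it. Front face at x = 18 mm, back at 150 mm, y from +26 to -150 mm, 222 mm tall. Shut, the door's axes match these, its back on a 9 mm strip right of the opening. Wide open it stands out towards -x, outer face to +y. It turns easily and stays where left.
- mug: Bystander, to be left alone: white mug, 85 mm tall, on its origin
- jar1: Bystander, to be left alone: amber jar, 75 mm tall
- jar2: Bystander, to be left alone: white jar, 85 mm tall
- bowl: Bystander, to be left alone: blue bowl, 130 mm across
- driver: Bystander, to be left alone: screwdriver lying on the counter
- spoon: Bystander, to be left alone: wooden spoon lying on the counter
- board: Bystander, to be left alone: cutting board, 150 x 12 x 118 mm, upright in the rack
Mind the look-alikes: they are no part of the job. Leave any green look-alike of the cabinet alone.

How it is judged:
On the way:
1. the door is home on both pins and let go while it stands well open (z of door_knuckle in the frame of hinge between -0.003 and 0.003 m and x of door_knuckle in the frame of hinge between -0.005 and 0.005 m and y of door_knuckle in the frame of hinge between -0.02 and 0.02 m and angle between door_center's own z axis and vertical below 0.06 rad and angle between the x axis of door_center and the x axis of cabinet, either way round above 0.7 rad and contact force between the fingers and door below 0.5 N), for 0.2 s.
At the end, for the whole second after the job is handed in: The door hangs home on both pins (lower knuckle within 3 mm of seat height, within 5 mm of the pins' line in x and 20 mm of nominal in y), upright within 0.06 rad, shut within 0.09 rad of the cabinet's front, let go and at rest (z of door_knuckle in the frame of hinge between -0.003 and 0.003 m and x of door_knuckle in the frame of hinge between -0.005 and 0.005 m and y of door_knuckle in the frame of hinge between -0.02 and 0.02 m and angle between door_center's own z axis and vertical below 0.06 rad and angle between the x axis of door_center and the x axis of cabinet, either way round below 0.09 rad and y of door_center in the frame of hinge below -0.05 m and linear speed of door below 0.02 m/s); the robot touches nothing.
It fails at once if the door dropped onto its seat: moving faster than 0.25 m/s, still well open, with its knuckle within 25 mm of the seat height and 30 mm of the hinge (linear speed of door above 0.25 m/s and angle between the x axis of door_center and the x axis of cabinet, either way round above 1.2 rad and z of door_knuckle in the frame of hinge below 0.025 m and horizontal distance between door_knuckle and hinge below 0.03 m).
It fails at once if the door pressed or knocked against the cabinet or its pins with more than 45 N (contact force between door and cabinet above 45 N).
It fails at once if a bystander moved more than 30 mm (distance of any of mug, jar1, jar2, bowl, driver, spoon, board from where it was at the start of the episode above 0.03 m).
It also fails if it takes over 72 s, if anything falls off the work surface, if the arm or the gripper's body presses on something with over 40 N, if the wrist force passes 120 N, or if a joint passes its speed limit or range.

## Working session

There is one attempt and no reset: what is moved stays moved. The work goes in short steps, Python scripts to look and compute and a tool call to move; the robot and the scene stay as the last step left them, time stands still between calls to the robot, and variables do not carry over. Pictures are saved under pics/ and viewed, about 8 in all and at most 12, crops included, and the job is handed in when it is done.

Besides the shell and the picture viewer there is one more tool, called after "Call:" by a JSON object that holds its "name" and its "arguments", one argument or row to a line. step_arm: Moves the arm, as the interface text tells. Its arguments: {"type":"object","properties":{"commands":{"type":"array","items":{"type":"object","properties":{"gripper":{"type":"number"},"slide":{"type":"array","items":{"type":"number"}},"yaw":{"type":"number"}}}}},"required":["commands"]}

```bash
mkdir -p pics; cat > h.py <<'E'
import numpy as np, cv2
from rig import arm
def cap(n):
    p,d=arm.camera(n); return p,d
def cam(n):
    i=arm.camera_info(n); T=np.array(i["world_to_cam"]); f=200/np.tan(np.radians(i["vertical_fov"])/2)
    return T,f,i["cx"],i["cy"]
def cloud(n,d):
    T,f,cx,cy=cam(n); v,u=np.mgrid[0:400,0:640]
    P=np.stack([(u-cx)/f*d,(v-cy)/f*d,d],-1); W=np.linalg.inv(T)
    Q=P@W[:3,:3].T+W[:3,3]; Q[d==0]=np.nan; return Q
def ray(n,u,v,z):
    T,f,cx,cy=cam(n); W=np.linalg.inv(T); r=W[:3,:3]@np.array([(u-cx)/f,(v-cy)/f,1]); o=W[:3,3]
    return o+r*(z-o[2])/r[2]
def proj(n,p):
    T,f,cx,cy=cam(n); q=T[:3,:3]@np.array(p)+T[:3,3]; return cx+f*q[0]/q[2],cy+f*q[1]/q[2]
E
python3 - <<'E'
from h import *
for n in("scene","top"):
    p,d=cap(n); cv2.imwrite(f"pics/{n}0.png",p[:,:,::-1]); np.save(f"pics/{n}0.npy",d); 
    i=arm.camera_info(n);print(n,i["vertical_fov"],np.linalg.inv(np.array(i["world_to_cam"])).round(3).tolist())
print(arm.sense())
E
```

```text
scene 55.87187646114958 [[0.845, 0.44, -0.303, 0.754], [0.534, -0.71, 0.46, -0.522], [-0.013, -0.551, -0.835, 0.975], [0.0, 0.0, 0.0, 1.0]]
top 44.07016324901471 [[-0.138, -0.967, 0.216, 0.149], [-0.99, 0.136, -0.024, -0.05], [-0.006, -0.217, -0.976, 1.529], [0.0, 0.0, 0.0, 1.0]]
{'time_s': 0.1, 'qpos': array([-1.35426060e+00,  1.81473615e-01,  1.60791228e+00,  2.79036811e-05,
        1.35380961e+00, -2.06317334e-01]), 'joint_vel': array([-1.20092666e-04,  2.08327409e-05, -4.35755155e-03,  1.50424351e-03,
        6.57381900e-04,  1.24946593e-03]), 'effort': array([ 5.04415402e-04, -4.34819663e+01, -3.42698908e+01,  7.02757970e-02,
        3.39485973e-02, -3.37974291e-05]), 'position': array([ 0.23587377, -0.52389548,  0.25989428]), 'tool_rot': array([[ 4.10358145e-01, -9.11924389e-01, -3.17755058e-04],
       [-9.11923105e-01, -4.10358114e-01,  1.57127262e-03],
       [-1.56327520e-03, -3.55016340e-04, -9.99998715e-01]]), 'wrist_force': array([-0.3499206,  0.042874 , -0.3486236]), 'ft_torque': array([ 0.04250521, -0.04019859,  0.03189856]), 'grip_width': 0.08831198826062533}
```

View pics/scene0.png

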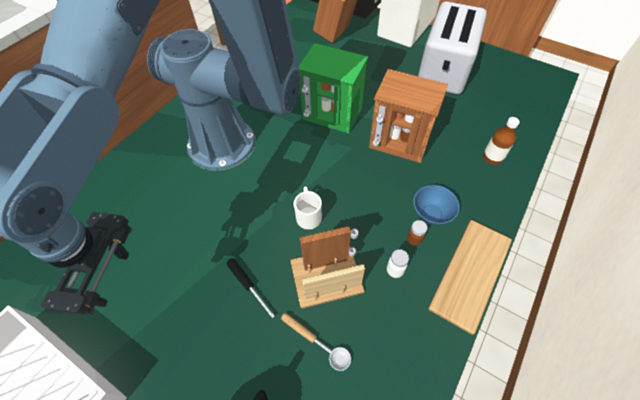

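View pics/top0.png

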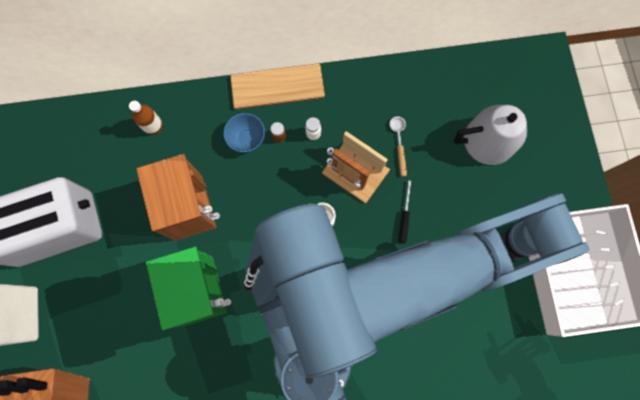

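The scene view shows the door in the rack at (327,250) with its knuckles at (353,235–252), the mug at (308,208), and the oak cabinet at (405,115) with its hinge rail at (377,125). I'll ignore the green cabinet.

```bash
cat > m.py <<'E'
from h import *
import sys
def rect(pts):
    r=cv2.minAreaRect((pts[:,:2]*1000).astype(np.float32)); return np.round(cv2.boxPoints(r)).tolist(),np.round(r[1],1),round(r[2],2)
for n in("scene","top"):
    p=cv2.imread(f"pics/{n}0.png"); d=np.load(f"pics/{n}0.npy"); Q=cloud(n,d)
    hsv=cv2.cvtColor(p,cv2.COLOR_BGR2HSV)
    brown=(hsv[...,0]<20)&(hsv[...,1]>80)
    def reg(u0,u1,v0,v1):
        m=np.zeros((400,640),bool); m[v0:v1,u0:u1]=1; return m
    R=dict(scene=(reg(365,450,65,165),reg(285,370,220,310)),top=(reg(135,222,150,240),reg(318,392,130,205)))[n]
    m=R[0]&brown&(Q[...,2]>.214)&(Q[...,2]<.232); print(n,"cab top",m.sum(),rect(Q[m]),np.median(Q[m][:,2]))
    m=R[1]&(Q[...,2]>.172)&(Q[...,2]<.2); print(n,"door top",m.sum(),rect(Q[m]),Q[R[1]][:,2].max() if 0 else np.nanmax(Q[...,2][R[1]]))
    m=R[1]&(Q[...,2]>.075)&(Q[...,2]<.17)&brown; print(n,"door body",m.sum(),rect(Q[m]))
    grey=(hsv[...,1]<50)&(hsv[...,2]>110)
    for k in(0,1):
        m=R[k]&grey; nc,l,s,c=cv2.connectedComponentsWithStats(m.astype(np.uint8))
        for j in range(1,nc):
            if s[j,4]>8: print(n,k,"grey",s[j].tolist(),np.nanmedian(Q[l==j],0).round(3),np.nanmin(Q[l==j],0).round(3),np.nanmax(Q[l==j],0).round(3))
    x=dict(scene=[(360,65,95,105),(280,185,95,130)],top=[(130,145,95,100),(310,125,95,85)])[n]
    cs=[cv2.resize(p[b:b+h,a:a+w],(400,300),interpolation=cv2.INTER_CUBIC) for a,b,w,h in x]
    cv2.imwrite(f"pics/c_{n}.png",np.hstack(cs))
cv2.imwrite("pics/crops.png",np.vstack([cv2.imread("pics/c_scene.png"),cv2.imread("pics/c_top.png")]))
E
python3 m.py
```

```text
scene cab top 2184 ([[409.0, 376.0], [434.0, 238.0], [615.0, 270.0], [590.0, 409.0]], array([183.9, 141. ]), 10.05) 0.22215864706349586
scene door top 431 ([[489.0, -223.0], [501.0, -235.0], [585.0, -149.0], [572.0, -137.0]], array([119.8,  17.4]), 45.99) 0.1892811509044553
scene door body 1280 ([[483.0, -237.0], [545.0, -299.0], [650.0, -193.0], [587.0, -131.0]], array([148.6,  88.3]), 45.46)
scene 0 grey [418, 65, 32, 28, 472] [0.504 0.599 0.086] [ 0.408  0.578 -0.001] [0.567 0.723 0.138]
scene 0 grey [373, 106, 13, 40, 248] [0.463 0.246 0.121] [0.449 0.223 0.028] [0.472 0.255 0.198]
scene 0 grey [405, 114, 9, 9, 57] [0.53  0.307 0.135] [0.514 0.301 0.119] [0.541 0.314 0.149]
scene 0 grey [390, 125, 11, 14, 121] [0.498 0.3   0.059] [0.48  0.295 0.027] [0.51  0.314 0.091]
scene 0 grey [403, 128, 7, 5, 23] [0.531 0.305 0.083] [0.519 0.283 0.073] [0.542 0.31  0.115]
scene 1 grey [296, 220, 25, 10, 189] [ 0.435 -0.116  0.023] [ 0.387 -0.125 -0.004] [ 0.452 -0.079  0.054]
scene 1 grey [350, 228, 9, 11, 70] [ 0.585 -0.135  0.16 ] [ 0.543 -0.147 -0.004] [ 0.595 -0.044  0.171]
scene 1 grey
[... 386 characters left out ...]
65.0, -214.0], [541.0, -296.0], [651.0, -194.0], [575.0, -113.0]], array([149.7, 111.7]), 42.88)
top 0 grey [199, 205, 21, 15, 163] [0.46  0.241 0.105] [ 0.45   0.224 -0.006] [0.511 0.264 0.196]
top 1 grey [318, 130, 4, 9, 26] [ 0.688 -0.116  0.011] [ 0.681 -0.125 -0.007] [ 0.711 -0.112  0.064]
top 1 grey [327, 147, 7, 7, 34] [ 0.588 -0.135  0.161] [ 0.57  -0.155 -0.003] [ 0.647 -0.125  0.188]
top 1 grey [327, 158, 5, 7, 27] [ 0.587 -0.134  0.056] [ 0.575 -0.141 -0.005] [ 0.612 -0.126  0.062]
top 1 grey [354, 180, 6, 7, 31] [ 0.491 -0.203  0.106] [ 0.48  -0.213  0.06 ] [ 0.5   -0.193  0.112]
top 1 grey [318, 202, 12, 3, 29] [ 0.45  -0.095  0.081] [ 0.445 -0.116 -0.005] [ 0.472 -0.08   0.089]
```

View pics/crops.png

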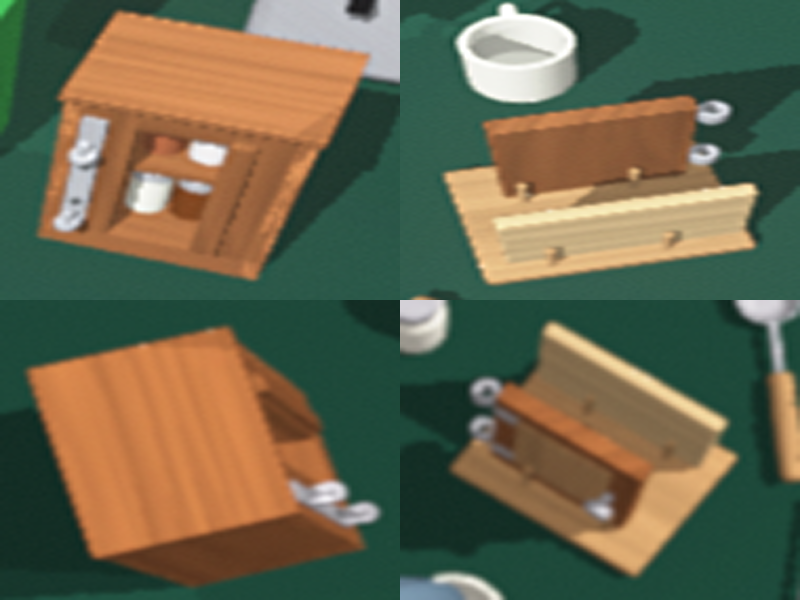

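```bash
cat >> h.py <<'E'
th=np.radians(10.03); XC=np.array([-np.sin(th),np.cos(th),0]); YC=np.array([-np.cos(th),-np.sin(th),0])
H=np.array([.4649,.2302,.055])
def cabf(P): D=P-H; return np.stack([D@XC,D@YC,D[...,2]],-1)*1000
def go(p,ang):
    s=arm.sense(); R=s["tool_rot"]; d=R.T@(np.array(p)-s["position"])*1000
    a=np.degrees(np.arctan2(R[1,0],R[0,0])); y=-(np.radians(ang)-np.radians(a)); y=(y+np.pi/2)%np.pi-np.pi/2
    print("slide",d.round(1),"yaw",round(y,3),"pos",s["position"].round(4),"ang",round(a,2),"F",s["wrist_force"].round(1),"w",round(s["grip_width"],4),"t",s["time_s"])
E
python3 - <<'E'
from h import *
ims=[]
for n in("scene","top"):
    p=cv2.imread(f"pics/{n}0.png"); d=np.load(f"pics/{n}0.npy"); C=cabf(cloud(n,d)); hsv=cv2.cvtColor(p,cv2.COLOR_BGR2HSV)
    g=(hsv[...,1]<70)&(hsv[...,2]>90)&(np.abs(C[...,1])<40)&(C[...,0]<14)&(C[...,0]>-25)&(C[...,2]>-20)
    for lo,hi in((-3,3),(4,20),(100,108),(109,125),(20,95)):
        m=g&(C[...,2]>lo)&(C[...,2]<hi)
        if m.sum(): print(n,lo,hi,m.sum(),"med",np.median(C[m],0).round(1),"min",C[m].min(0).round(1),"max",C[m].max(0).round(1))
    a,b,w,h=dict(scene=(363,98,30,54),top=(192,195,36,33))[n]
    im=cv2.resize(p[b:b+h,a:a+w],(w*11,h*11),interpolation=cv2.INTER_CUBIC)
    for s in(-16,-8,0,8,16):
        for z in(16,121):
            u,v=proj(n,H+YC*s/1000+[0,0,z/1000]); cv2.circle(im,(int((u-a+.5)*11),int((v-b+.5)*11)),3,(0,0,255) if s else (255,0,0),-1)
    ims.append(cv2.copyMakeBorder(im,0,594-im.shape[0],0,0,cv2.BORDER_CONSTANT))
cv2.imwrite("pics/pins.png",np.hstack(ims))
go([.535,-.1855,.27],-44)
E
```

```text
scene -3 3 21 med [-1.2 -0.5  0.4] min [-6.6 -7.3 -2.9] max [11.3  8.5  3. ]
scene 4 20 10 med [ 0.1  0.6 14.2] min [-2.2 -2.8  6.2] max [13.9  3.7 19.1]
scene 100 108 29 med [ -0.8  -1.1 104.7] min [ -6.3  -7.1 100.1] max [ 12.8  10.  107.9]
scene 109 125 10 med [ -0.3   0.4 119.4] min [ -2.8  -2.6 111.3] max [ 13.2   3.  123.1]
scene 20 95 1 med [13.4 -4.2 52.8] min [13.4 -4.2 52.8] max [13.4 -4.2 52.8]
top -3 3 22 med [5.9 2.6 0.4] min [-5.4 -6.9 -3. ] max [13.6 11.6  2.1]
top 4 20 7 med [ 3.   5.9 12.7] min [-1.   1.1  4.1] max [11.3 11.5 17.6]
top 100 108 29 med [  1.    4.6 104.1] min [ -5.9  -6.6 100.2] max [ 12.7  12.  107.2]
top 109 125 10 med [  3.2   4.5 118.4] min [ -0.8  -0.4 109.3] max [  9.7   9.4 123.6]
top 20 95 2 med [ 2.4  5.2 20.4] min [ 0.9  4.6 20.1] max [ 3.9  5.7 20.6]
slide [-185.9 -411.6   -9.7] yaw -0.38 pos [ 0.2359 -0.5239  0.2599] ang -65.77 F [-0.3  0.  -0.3] w 0.0883 t 0.1
```

View pics/pins.png

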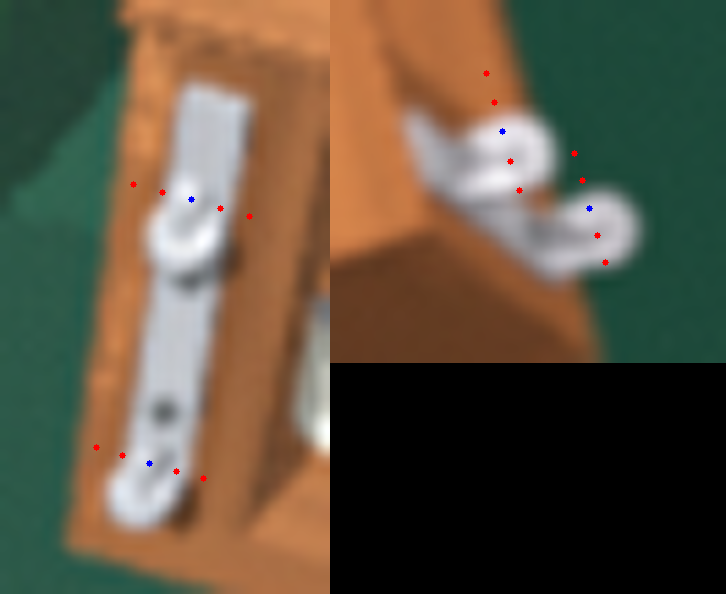

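Call:
{"name": "step_arm", "arguments": {
  "commands": [
    {"gripper":0,"slide":[-17,-37,-4],"yaw":-0.07},
    {"gripper":0,"slide":[-34,-74,-8],"yaw":-0.14},
    {"gripper":0,"slide":[-51,-111,-10],"yaw":-0.21},
    {"gripper":0,"slide":[-68,-148,-10],"yaw":-0.28},
    {"gripper":0,"slide":[-85,-185,-10],"yaw":-0.38}
  ]
}}

```text
time_s: 0.52
position: [0.3705, -0.3693, 0.2706]
tool_rot: [[0.721, -0.693, 0.0], [-0.693, -0.721, 0.0], [-0.0, -0.0, -1.0]]
wrist_force: [0.5, -1.3, 0.3]
grip_width: 0.0881
```

The pins show in both views. Their offset from nominal is small, about 0 to +5 mm, and I'll refine it later relative to the knuckles. Next is the grasp.

```bash
python3 -c "
from h import *
go([.535,-.1855,.27],-44)"
```

```text
slide [  -8.8 -246.5    0.6] yaw 0.003 pos [ 0.3705 -0.3693  0.2706] ang -43.85 F [ 0.5 -1.3  0.3] w 0.0881 t 0.5167
```

Call:
{"name": "step_arm", "arguments": {
  "commands": [
    {"gripper":0,"slide":[0,-40,0]},
    {"gripper":0,"slide":[-3,-80,0]},
    {"gripper":0,"slide":[-5,-120,0]},
    {"gripper":0,"slide":[-7,-160,0]},
    {"gripper":0,"slide":[-9,-200,0]}
  ]
}}

```text
validation failed for argument at $.co...
```

```bash
python3 -c "
from h import *
p,d=cap('scene'); Q=cloud('scene',d); cv2.imwrite('pics/s1.png',p[:,:,::-1])
m=(Q[...,2]>.176)&(Q[...,2]<.192)&(abs(Q[...,0]-.535)<.07)&(abs(Q[...,1]+.185)<.07)
print(m.sum())
go([.535,-.1855,.17],-44)"
```

```text
389
slide [  -4.8 -239.3  101.5] yaw 0.015 pos [ 0.3746 -0.3638  0.2704] ang -43.16 F [2.4 4.3 0.1] w 0.0882 t 0.5667
```

Call:
{"name": "step_arm", "arguments": {
  "commands": [
    {"gripper":0,"slide":[-1,-40,0],"yaw":0.0},
    {"gripper":0,"slide":[-2,-80,0],"yaw":0.0},
    {"gripper":0,"slide":[-3,-120,0],"yaw":0.0},
    {"gripper":0,"slide":[-4,-160,0],"yaw":0.0},
    {"gripper":0,"slide":[-5,-200,0],"yaw":0.0}
  ]
}}

```text
time_s: 0.98
position: [0.5059, -0.2221, 0.2705]
tool_rot: [[0.719, -0.695, -0.0], [-0.695, -0.719, 0.0], [-0.0, 0.0, -1.0]]
wrist_force: [-0.3, 0.1, 0.0]
grip_width: 0.088
```

Call:
{"name": "step_arm", "arguments": {
  "commands": [
    {"gripper":0,"slide":[0,-38,0],"yaw":0.0},
    {"gripper":0,"slide":[0,-38,0],"yaw":0.0},
    {"gripper":0,"slide":[0,-38,0],"yaw":0.0}
  ]
}}

```text
time_s: 1.23
position: [0.5322, -0.1946, 0.2701]
tool_rot: [[0.722, -0.692, -0.001], [-0.692, -0.722, 0.0], [-0.001, 0.0, -1.0]]
wrist_force: [-0.5, -1.3, -0.7]
grip_width: 0.0881
```

```bash
python3 -c "
from h import *
go([.535,-.1855,.173],-44)"
```

```text
slide [-4.2 -8.6 97.1] yaw 0.004 pos [ 0.5322 -0.1946  0.2701] ang -43.79 F [-0.5 -1.3 -0.7] w 0.0881 t 1.2333
```

Call:
{"name": "step_arm", "arguments": {
  "commands": [
    {"gripper":0,"slide":[-4,-8,25],"yaw":0.0},
    {"gripper":0,"slide":[-4,-8,50],"yaw":0.0},
    {"gripper":0,"slide":[-4,-8,75],"yaw":0.0},
    {"gripper":0,"slide":[-4,-8,97],"yaw":0.0},
    {"gripper":0,"slide":[-4,-8,97],"yaw":0.0}
  ]
}}

```text
time_s: 1.65
position: [0.5305, -0.1875, 0.1687]
tool_rot: [[0.718, -0.696, -0.008], [-0.696, -0.718, 0.004], [-0.009, 0.002, -1.0]]
wrist_force: [-1.5, -0.1, -0.6]
grip_width: 0.0884
```

```bash
python3 -c "
from h import *
go([.535,-.1855,.173],-44)
p,d=cap('scene'); cv2.imwrite('pics/s1.png',cv2.resize(p[170:330,250:420,::-1],None,fx=3,fy=3))"
```

```text
slide [ 1.8 -4.6 -4.4] yaw -0.002 pos [ 0.5305 -0.1875  0.1687] ang -44.12 F [-1.5 -0.1 -0.6] w 0.0884 t 1.65
```

View pics/s1.png

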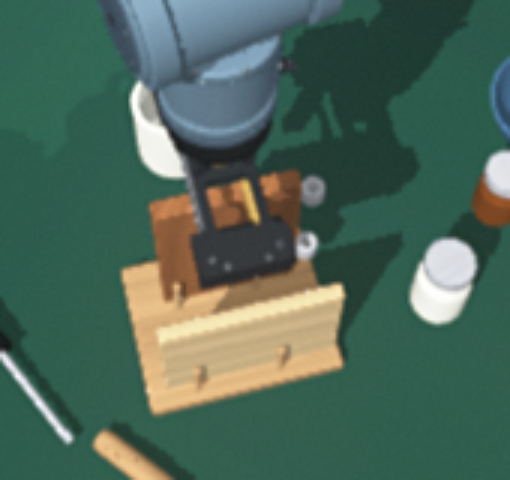

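The fingers straddle the door's top edge near its centre, with the mug and board clear. I'll make a small correction and close.

Call:
{"name": "step_arm", "arguments": {
  "commands": [
    {"gripper":0,"slide":[2,-4,-3],"yaw":0.0},
    {"gripper":120,"slide":[2,-4,-3],"yaw":0.0},
    {"gripper":200,"slide":[2,-4,-3],"yaw":0.0},
    {"gripper":255,"slide":[2,-4,-3],"yaw":0.0},
    {"gripper":255,"slide":[2,-4,-3],"yaw":0.0}
  ]
}}

```text
time_s: 2.12
position: [0.5389, -0.1865, 0.1778]
tool_rot: [[0.719, -0.695, 0.001], [-0.695, -0.719, -0.001], [0.002, -0.0, -1.0]]
wrist_force: [0.5, -0.5, -0.1]
grip_width: 0.0634
```

Call:
{"name": "step_arm", "arguments": {
  "commands": [
    {"gripper":255,"slide":[0,0,0],"yaw":0.0},
    {"gripper":255,"slide":[0,0,0],"yaw":0.0},
    {"gripper":255,"slide":[0,0,0],"yaw":0.0},
    {"gripper":255,"slide":[0,0,0],"yaw":0.0}
  ]
}}

```text
time_s: 2.45
position: [0.5384, -0.1862, 0.1767]
tool_rot: [[0.719, -0.695, -0.0], [-0.695, -0.719, 0.0], [-0.0, 0.0, -1.0]]
wrist_force: [-0.0, -0.1, -0.3]
grip_width: 0.037
```

```bash
python3 -c "
from h import *
go([.535,-.1855,.173],-44)"
```

```text
slide [-2.9  1.9  3.7] yaw 0.0 pos [ 0.5384 -0.1862  0.1767] ang -44.0 F [-0.  -0.1 -0.3] w 0.037 t 2.45
```

Call:
{"name": "step_arm", "arguments": {
  "commands": [
    {"gripper":255,"slide":[-2,2,4],"yaw":0.0},
    {"gripper":255,"slide":[-2,2,4],"yaw":0.0},
    {"gripper":255,"slide":[-2,2,4],"yaw":0.0},
    {"gripper":255,"slide":[-2,2,4],"yaw":0.0},
    {"gripper":255,"slide":[-2,2,4],"yaw":0.0}
  ]
}}

```text
time_s: 2.87
position: [0.5353, -0.1862, 0.1723]
tool_rot: [[0.719, -0.695, -0.001], [-0.695, -0.719, 0.0], [-0.001, 0.0, -1.0]]
wrist_force: [-0.8, 0.1, -3.2]
grip_width: 0.0157
```

Call:
{"name": "step_arm", "arguments": {
  "commands": [
    {"gripper":255,"slide":[0,0,0],"yaw":0.0},
    {"gripper":255,"slide":[0,0,0],"yaw":0.0},
    {"gripper":255,"slide":[0,0,0],"yaw":0.0},
    {"gripper":255,"slide":[0,0,0],"yaw":0.0}
  ]
}}

```text
time_s: 3.2
position: [0.5355, -0.1862, 0.1725]
tool_rot: [[0.719, -0.695, -0.0], [-0.695, -0.719, 0.0], [-0.0, 0.0, -1.0]]
wrist_force: [-0.5, 0.0, -3.5]
grip_width: 0.0159
```

```bash
python3 -c "
from h import *
go([.535,-.1855,.173],-44);print(arm.sense()['wrist_force'])"
```

```text
slide [-0.8 -0.2 -0.5] yaw -0.0 pos [ 0.5355 -0.1862  0.1725] ang -44.0 F [-0.5  0.  -3.5] w 0.0159 t 3.2
[-0.50205974  0.01090904 -3.46461228]
```

Gripped at 16 mm. Lift straight up.

Call:
{"name": "step_arm", "arguments": {
  "commands": [
    {"gripper":255,"slide":[0,0,-10],"yaw":0.0},
    {"gripper":255,"slide":[0,0,-25],"yaw":0.0},
    {"gripper":255,"slide":[0,0,-45],"yaw":0.0},
    {"gripper":255,"slide":[0,0,-65],"yaw":0.0},
    {"gripper":255,"slide":[0,0,-80],"yaw":0.0}
  ]
}}

```text
time_s: 3.62
position: [0.5361, -0.1865, 0.2553]
tool_rot: [[0.719, -0.695, 0.002], [-0.695, -0.719, -0.001], [0.002, -0.001, -1.0]]
wrist_force: [-0.8, -1.1, -2.8]
grip_width: 0.0156
```

Call:
{"name": "step_arm", "arguments": {
  "commands": [
    {"gripper":255,"slide":[0,0,-20],"yaw":0.0},
    {"gripper":255,"slide":[0,0,-35],"yaw":0.0},
    {"gripper":255,"slide":[0,0,-45],"yaw":0.0},
    {"gripper":255,"slide":[0,0,-45],"yaw":0.0}
  ]
}}

```text
time_s: 3.95
position: [0.5367, -0.1869, 0.301]
tool_rot: [[0.719, -0.695, 0.004], [-0.695, -0.719, -0.003], [0.005, -0.001, -1.0]]
wrist_force: [-0.5, 0.1, -2.9]
grip_width: 0.0158
```

```bash
python3 -c "
from h import *
go([.477,.100,.30],10)"
```

```text
slide [-242.2 -164.9    0. ] yaw -0.942 pos [ 0.5367 -0.1869  0.301 ] ang -44.0 F [-0.5  0.1 -2.9] w 0.0158 t 3.95
```

Call:
{"name": "step_arm", "arguments": {
  "commands": [
    {"gripper":255,"slide":[-20,-14,0],"yaw":0.0},
    {"gripper":255,"slide":[-45,-31,0],"yaw":0.0},
    {"gripper":255,"slide":[-70,-48,0],"yaw":0.0},
    {"gripper":255,"slide":[-95,-65,0],"yaw":0.0},
    {"gripper":255,"slide":[-121,-82,0],"yaw":0.0}
  ]
}}

```text
time_s: 4.37
position: [0.5046, -0.042, 0.2966]
tool_rot: [[0.719, -0.695, -0.001], [-0.695, -0.719, 0.001], [-0.001, 0.001, -1.0]]
wrist_force: [-0.0, 0.7, -2.7]
grip_width: 0.0158
```

Call:
{"name": "step_arm", "arguments": {
  "commands": [
    {"gripper":255,"slide":[-26,-18,0],"yaw":0.0},
    {"gripper":255,"slide":[-52,-36,0],"yaw":0.0},
    {"gripper":255,"slide":[-78,-53,0],"yaw":0.0},
    {"gripper":255,"slide":[-104,-70,0],"yaw":0.0},
    {"gripper":255,"slide":[-121,-82,0],"yaw":0.0}
  ]
}}

```text
time_s: 4.78
position: [0.4739, 0.1022, 0.2968]
tool_rot: [[0.72, -0.694, -0.002], [-0.694, -0.72, 0.001], [-0.002, 0.001, -1.0]]
wrist_force: [-0.4, -1.0, -3.2]
grip_width: 0.016
```

Call:
{"name": "step_arm", "arguments": {
  "commands": [
    {"gripper":255,"slide":[0,0,0],"yaw":-0.08},
    {"gripper":255,"slide":[0,0,0],"yaw":-0.18},
    {"gripper":255,"slide":[0,0,0],"yaw":-0.28},
    {"gripper":255,"slide":[0,0,0],"yaw":-0.38},
    {"gripper":255,"slide":[0,0,0],"yaw":-0.48}
  ]
}}

```text
time_s: 5.2
position: [0.4749, 0.1, 0.2967]
tool_rot: [[0.96, -0.279, -0.002], [-0.279, -0.96, 0.0], [-0.002, 0.0, -1.0]]
wrist_force: [-0.0, -0.4, -3.1]
grip_width: 0.0161
```

Call:
{"name": "step_arm", "arguments": {
  "commands": [
    {"gripper":255,"slide":[0,0,0],"yaw":-0.1},
    {"gripper":255,"slide":[0,0,0],"yaw":-0.2},
    {"gripper":255,"slide":[0,0,0],"yaw":-0.3},
    {"gripper":255,"slide":[0,0,0],"yaw":-0.4},
    {"gripper":255,"slide":[0,0,0],"yaw":-0.462}
  ]
}}

```text
time_s: 5.62
position: [0.4749, 0.0998, 0.2967]
tool_rot: [[0.984, 0.178, -0.002], [0.178, -0.984, 0.0], [-0.002, -0.0, -1.0]]
wrist_force: [-0.1, 0.5, -4.0]
grip_width: 0.016
```

Call:
{"name": "step_arm", "arguments": {
  "commands": [
    {"gripper":255,"slide":[0,0,0],"yaw":0.0},
    {"gripper":255,"slide":[0,0,0],"yaw":0.0},
    {"gripper":255,"slide":[0,0,0],"yaw":0.0}
  ]
}}

```text
time_s: 5.87
position: [0.4752, 0.0998, 0.2972]
tool_rot: [[0.985, 0.171, -0.001], [0.171, -0.985, 0.0], [-0.001, -0.0, -1.0]]
wrist_force: [-0.6, 0.5, -3.8]
grip_width: 0.0158
```

```bash
python3 -c "
from h import *
go([.4774,.1493,.23],10)
ims=[]
for n in('scene','top'):
    p,d=cap(n); np.save(f'pics/{n}2.npy',d); cv2.imwrite(f'pics/{n}2.png',p[:,:,::-1])
    u,v=proj(n,[.475,.17,.15]); a,b=int(u)-65,max(int(v)-75,0)
    ims.append(cv2.resize(p[b:b+150,a:a+130,::-1],(390,450),interpolation=cv2.INTER_CUBIC)); print(n,a,b)
cv2.imwrite('pics/hover.png',np.hstack(ims))"
```

```text
slide [ 10.7 -48.4  67.2] yaw -0.003 pos [0.4752 0.0998 0.2972] ang 9.85 F [-0.6  0.5 -3.8] w 0.0158 t 5.8667
scene 307 61
top 164 126
```

View pics/hover.png

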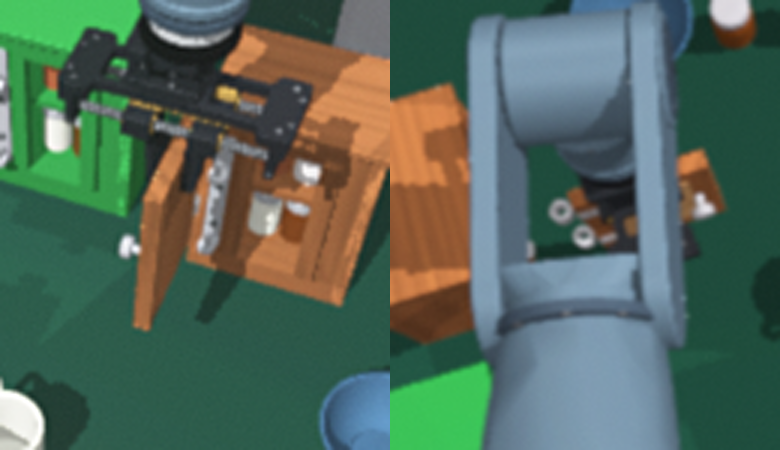

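Scene crop: the door hangs upright, outer face toward the green cabinet side and knob at (125,243). The top crop shows both knuckle rings at (560,210) and (585,237). Now knuckles against pins in the same camera.

```bash
python3 - <<'E'
from h import *
print("pin upper top",cabf(ray("top",208.4,208.1,.16)).round(1),"lower",cabf(ray("top",216.3,215.2,.055)).round(1))
print("pin upper scene",cabf(ray("scene",379.4,118.9,.16)).round(1),"lower",cabf(ray("scene",375.5,142,.055)).round(1))
p=cv2.imread("pics/top2.png");d=np.load("pics/top2.npy");C=cabf(cloud("top",d));Q=cloud("top",d)
hsv=cv2.cvtColor(p,cv2.COLOR_BGR2HSV)
T=arm.sense()["position"]
for name,zt in(("low",.1827),("up",.2877)):
    m=(abs(Q[...,2]-zt)<.006)&(abs(Q[...,0]-.463)<.03)&(abs(Q[...,1]-.171)<.03)
    v,u=np.nonzero(m)
    if len(u):
        (a,b),r=cv2.minEnclosingCircle(np.c_[u,v].astype(np.float32))
        print(name,len(u),(a,b,r),"ray",ray("top",a,b,zt).round(4),cabf(ray("top",a,b,zt)).round(1),"z",np.median(Q[m][:,2]), "cloudmean",cabf(Q[m].mean(0)).round(1))
print("TCP cab",cabf(T))
# door panel top face
m=(abs(Q[...,2]-.31)<.006)&(abs(Q[...,0]-.475)<.08)&(abs(Q[...,1]-.1)<.08)
a,b,w,h=205,180,60,45
cv2.imwrite("pics/kn.png",cv2.resize(p[b:b+h,a:a+w],None,fx=12,fy=12,interpolation=cv2.INTER_CUBIC))
E
```

```text
pin upper top [  0.6   1.4 105. ] lower [ 0.5  2.5 -0. ]
pin upper scene [  2.7   0.5 105. ] lower [ 3.7  1.4 -0. ]
low 36 (231.42308044433594, 204.5, 6.596004962921143) ray [0.4595 0.1614 0.1827] [-66.8  17.3 127.7] z 0.18262834023543673 cloudmean [-60.3  15.2 127.6]
up 47 (224.46665954589844, 196.0, 7.533426284790039) ray [0.46   0.1605 0.2877] [-67.8  17.  232.7] z 0.2874966916245869 cloudmean [-63.1  15.8 232.5]
TCP cab [-130.25483018   12.42457754  242.50444505]
```

View pics/kn.png

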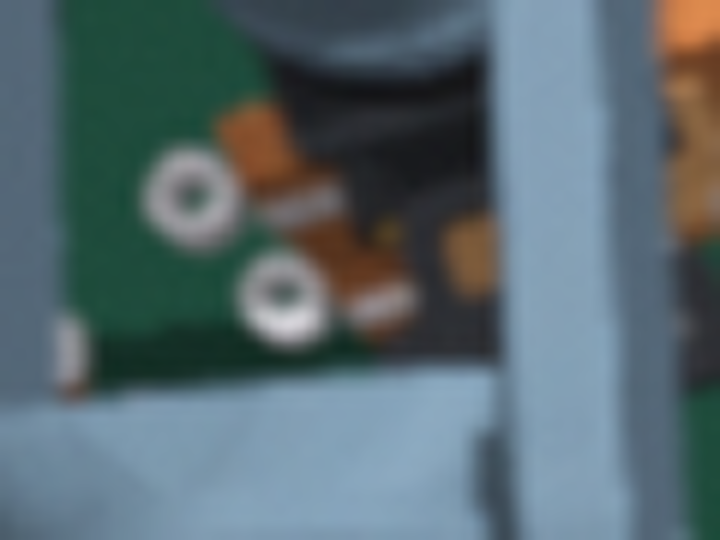

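```bash
python3 - <<'E'
from h import *
print(cabf(ray("top",220.5,195.6,.2877)).round(1),cabf(ray("top",228.2,203.8,.1827)).round(1))
E
```

```text
[-58.4  12.8 232.7] [-58.8  12.6 127.7]
```

Knuckles measure (−58.5, 12.7) in the cabinet frame, which agrees with the grasp. Pins are at about (1, 1.5). I'll descend in front of the cabinet, move in above the pins, then feel for them.

```bash
cat >> h.py <<'E'
def goc(x,y,z,ang=10.03):
    go(H*[1,1,0]+XC*x/1000+YC*y/1000+[0,0,z],ang); T=arm.sense()["position"]; print("cab",cabf(T).round(2)[:2],"z",T[2].round(4))
E
python3 -c "
from h import *
goc(-70.8,1.2,.222)"
```

```text
slide [ 11.1 -59.5  75.5] yaw -0.002 pos [0.4754 0.0998 0.2975] ang 9.9 F [-0.3  1.1 -3.7] w 0.0159 t 5.9667
cab [-130.25   12.42] z 0.2975
```

Call:
{"name": "step_arm", "arguments": {
  "commands": [
    {"gripper":255,"slide":[4,0,15],"yaw":0.0},
    {"gripper":255,"slide":[8,0,30],"yaw":0.0},
    {"gripper":255,"slide":[11,0,45],"yaw":0.0},
    {"gripper":255,"slide":[11,0,60],"yaw":0.0},
    {"gripper":255,"slide":[11,0,75],"yaw":0.0}
  ]
}}

```text
time_s: 6.38
position: [0.4864, 0.1017, 0.222]
tool_rot: [[0.985, 0.172, 0.0], [0.172, -0.985, 0.0], [0.0, 0.0, -1.0]]
wrist_force: [-0.0, 0.4, -3.6]
grip_width: 0.0155
```

Call:
{"name": "step_arm", "arguments": {
  "commands": [
    {"gripper":255,"slide":[0,-8,0],"yaw":0.0},
    {"gripper":255,"slide":[0,-18,0],"yaw":0.0},
    {"gripper":255,"slide":[0,-28,0],"yaw":0.0},
    {"gripper":255,"slide":[0,-38,0],"yaw":0.0},
    {"gripper":255,"slide":[0,-44,0],"yaw":0.0}
  ]
}}

```text
time_s: 6.8
position: [0.4789, 0.1468, 0.2239]
tool_rot: [[0.985, 0.174, 0.002], [0.174, -0.985, 0.001], [0.002, -0.0, -1.0]]
wrist_force: [-0.3, -0.3, -3.0]
grip_width: 0.0159
```

Call:
{"name": "step_arm", "arguments": {
  "commands": [
    {"gripper":255,"slide":[0,-4,0],"yaw":0.0},
    {"gripper":255,"slide":[0,-8,0],"yaw":0.0},
    {"gripper":255,"slide":[0,-8,0],"yaw":0.0},
    {"gripper":255,"slide":[0,-8,0],"yaw":0.0}
  ]
}}

```text
time_s: 7.13
position: [0.4773, 0.153, 0.2228]
tool_rot: [[0.985, 0.174, 0.0], [0.174, -0.985, -0.0], [0.0, 0.0, -1.0]]
wrist_force: [-0.7, 1.0, -3.7]
grip_width: 0.016
```

```bash
python3 - <<'E'
from h import *
goc(-70.8,1.2,.222)
ims=[]
for n in("scene","top"):
    p,d=cap(n)
    u,v=proj(n,H+[0,0,.08]); a,b=int(u)-35,int(v)-45
    ims.append(cv2.resize(p[b:b+80,a:a+70,::-1],(400,457),interpolation=cv2.INTER_CUBIC)); print(n,a,b)
cv2.imwrite("pics/hov2.png",np.hstack(ims))
E
```

```text
slide [ 0.  -7.4  0.8] yaw -0.001 pos [0.4773 0.153  0.2228] ang 9.99 F [-0.7  1.  -3.7] w 0.016 t 7.1333
cab [-78.18   1.23] z 0.2228
scene 343 80
top 175 164
```

View pics/hov2.png

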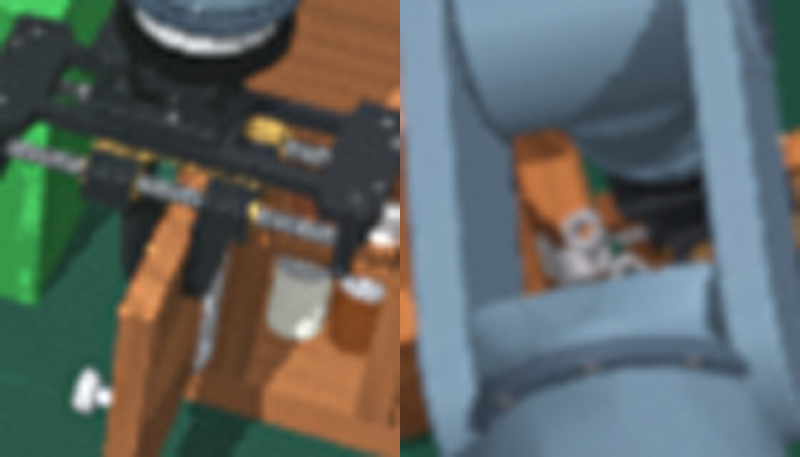

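The scene crop hides the knuckles behind the door. The top crop shows the upper knuckle ring at (583,235), close to the rail. Move forward 7 mm, then feel downward.

Call:
{"name": "step_arm", "arguments": {
  "commands": [
    {"gripper":255,"slide":[0,-4,0],"yaw":0.0},
    {"gripper":255,"slide":[0,-7.4,1],"yaw":0.0},
    {"gripper":255,"slide":[0,-7.4,4],"yaw":0.0},
    {"gripper":255,"slide":[0,-7.4,8],"yaw":0.0},
    {"gripper":255,"slide":[0,-7.4,10],"yaw":0.0}
  ]
}}

```text
time_s: 7.65
position: [0.4757, 0.1601, 0.2119]
tool_rot: [[0.985, 0.173, -0.001], [0.173, -0.985, -0.0], [-0.001, 0.0, -1.0]]
wrist_force: [0.8, -0.6, -3.8]
grip_width: 0.0161
```

Call:
{"name": "step_arm", "arguments": {
  "commands": [
    {"gripper":255,"slide":[0,0,2],"yaw":0.0},
    {"gripper":255,"slide":[0,0,4],"yaw":0.0},
    {"gripper":255,"slide":[0,0,5],"yaw":0.0},
    {"gripper":255,"slide":[0,0,5],"yaw":0.0}
  ]
}}

```text
time_s: 7.98
position: [0.4759, 0.1601, 0.2074]
tool_rot: [[0.985, 0.173, -0.001], [0.173, -0.985, -0.0], [-0.001, -0.0, -1.0]]
wrist_force: [0.3, 0.4, -3.1]
grip_width: 0.0159
```

```bash
python3 -c "
from h import *
goc(-70.8,1.2,.2035)"
```

```text
slide [ 0.2 -0.1  3.9] yaw -0.001 pos [0.4759 0.1601 0.2074] ang 9.96 F [ 0.3  0.4 -3.1] w 0.0159 t 7.9833
cab [-70.94   1.42] z 0.2074
```

Contact is expected at a TCP height of about 0.2035. Go down in small steps.

Call:
{"name": "step_arm", "arguments": {
  "commands": [
    {"gripper":255,"slide":[0,0,1],"yaw":0.0},
    {"gripper":255,"slide":[0,0,2],"yaw":0.0},
    {"gripper":255,"slide":[0,0,3],"yaw":0.0},
    {"gripper":255,"slide":[0,0,3],"yaw":0.0}
  ]
}}

```text
time_s: 8.32
position: [0.4759, 0.1602, 0.2045]
tool_rot: [[0.985, 0.173, -0.0], [0.173, -0.985, 0.0], [-0.0, -0.0, -1.0]]
wrist_force: [0.0, 0.8, -3.6]
grip_width: 0.0156
```

Call:
{"name": "step_arm", "arguments": {
  "commands": [
    {"gripper":255,"slide":[0,0,0.7],"yaw":0.0},
    {"gripper":255,"slide":[0,0,1.4],"yaw":0.0},
    {"gripper":255,"slide":[0,0,1.4],"yaw":0.0}
  ]
}}

```text
time_s: 8.57
position: [0.4759, 0.1602, 0.2032]
tool_rot: [[0.985, 0.173, -0.0], [0.173, -0.985, -0.0], [-0.0, -0.0, -1.0]]
wrist_force: [-0.3, 0.7, -3.5]
grip_width: 0.0155
```

Call:
{"name": "step_arm", "arguments": {
  "commands": [
    {"gripper":255,"slide":[0,0,0.7],"yaw":0.0},
    {"gripper":255,"slide":[0,0,1.2],"yaw":0.0},
    {"gripper":255,"slide":[0,0,1.2],"yaw":0.0}
  ]
}}

```text
time_s: 8.82
position: [0.4759, 0.1602, 0.202]
tool_rot: [[0.985, 0.173, -0.0], [0.173, -0.985, -0.0], [-0.0, -0.0, -1.0]]
wrist_force: [0.0, 0.3, -4.0]
grip_width: 0.016
```

Call:
{"name": "step_arm", "arguments": {
  "commands": [
    {"gripper":255,"slide":[0,0,0.6],"yaw":0.0},
    {"gripper":255,"slide":[0,0,1],"yaw":0.0},
    {"gripper":255,"slide":[0,0,1],"yaw":0.0}
  ]
}}

```text
time_s: 9.07
position: [0.4759, 0.1602, 0.201]
tool_rot: [[0.985, 0.173, -0.0], [0.173, -0.985, -0.0], [-0.0, -0.0, -1.0]]
wrist_force: [0.0, 0.6, -3.3]
grip_width: 0.0156
```

Call:
{"name": "step_arm", "arguments": {
  "commands": [
    {"gripper":255,"slide":[0,0,0.5],"yaw":0.0},
    {"gripper":255,"slide":[0,0,1],"yaw":0.0},
    {"gripper":255,"slide":[0,0,1],"yaw":0.0}
  ]
}}

```text
time_s: 9.32
position: [0.4759, 0.1602, 0.2]
tool_rot: [[0.985, 0.173, -0.0], [0.173, -0.985, -0.0], [-0.0, -0.0, -1.0]]
wrist_force: [-0.3, -0.1, -2.8]
grip_width: 0.0158
```

No resistance 3.5 mm below tip level, so the pins have probably entered. Continue gently.

Call:
{"name": "step_arm", "arguments": {
  "commands": [
    {"gripper":255,"slide":[0,0,0.7],"yaw":0.0},
    {"gripper":255,"slide":[0,0,1.5],"yaw":0.0},
    {"gripper":255,"slide":[0,0,1.5],"yaw":0.0}
  ]
}}

```text
time_s: 9.57
position: [0.4759, 0.1602, 0.1984]
tool_rot: [[0.985, 0.173, -0.0], [0.173, -0.985, 0.0], [-0.0, -0.0, -1.0]]
wrist_force: [-0.8, -0.1, -4.7]
grip_width: 0.0154
```

Call:
{"name": "step_arm", "arguments": {
  "commands": [
    {"gripper":255,"slide":[0,0,0.7],"yaw":0.0},
    {"gripper":255,"slide":[0,0,1.5],"yaw":0.0},
    {"gripper":255,"slide":[0,0,1.5],"yaw":0.0}
  ]
}}

```text
time_s: 9.82
position: [0.4759, 0.1602, 0.1969]
tool_rot: [[0.985, 0.173, -0.0], [0.173, -0.985, -0.0], [-0.0, -0.0, -1.0]]
wrist_force: [-0.4, -0.6, -3.4]
grip_width: 0.0157
```

```bash
python3 -c "
from h import *
goc(-70.8,1.2,.1875); print(arm.sense()['ft_torque'])"
```

```text
slide [ 0.2 -0.1  9.4] yaw -0.001 pos [0.4759 0.1602 0.1969] ang 9.97 F [-0.4 -0.6 -3.4] w 0.0157 t 9.8167
cab [-70.87   1.36] z 0.1969
[-0.13815469 -0.05002284 -0.00892432]
```

Call:
{"name": "step_arm", "arguments": {
  "commands": [
    {"gripper":255,"slide":[0,0,1],"yaw":0.0},
    {"gripper":255,"slide":[0,0,2],"yaw":0.0},
    {"gripper":255,"slide":[0,0,3],"yaw":0.0},
    {"gripper":255,"slide":[0,0,3],"yaw":0.0}
  ]
}}

```text
time_s: 10.15
position: [0.4758, 0.1602, 0.1938]
tool_rot: [[0.985, 0.173, -0.0], [0.173, -0.985, -0.0], [-0.0, -0.0, -1.0]]
wrist_force: [0.1, 0.3, -4.3]
grip_width: 0.0156
```

Call:
{"name": "step_arm", "arguments": {
  "commands": [
    {"gripper":255,"slide":[0,0,1],"yaw":0.0},
    {"gripper":255,"slide":[0,0,2],"yaw":0.0},
    {"gripper":255,"slide":[0,0,3],"yaw":0.0},
    {"gripper":255,"slide":[0,0,3],"yaw":0.0}
  ]
}}

```text
time_s: 10.48
position: [0.4759, 0.1602, 0.1909]
tool_rot: [[0.985, 0.173, -0.0], [0.173, -0.985, -0.0], [-0.0, 0.0, -1.0]]
wrist_force: [-0.1, -1.3, -3.3]
grip_width: 0.0156
```

Call:
{"name": "step_arm", "arguments": {
  "commands": [
    {"gripper":255,"slide":[0,0,0.7],"yaw":0.0},
    {"gripper":255,"slide":[0,0,1.4],"yaw":0.0},
    {"gripper":255,"slide":[0,0,1.9],"yaw":0.0},
    {"gripper":255,"slide":[0,0,1.9],"yaw":0.0}
  ]
}}

```text
time_s: 10.82
position: [0.4759, 0.1602, 0.1891]
tool_rot: [[0.985, 0.173, -0.0], [0.173, -0.985, -0.0], [-0.0, -0.0, -1.0]]
wrist_force: [0.6, 0.0, -3.1]
grip_width: 0.0158
```

Call:
{"name": "step_arm", "arguments": {
  "commands": [
    {"gripper":255,"slide":[0,0,0.5],"yaw":0.0},
    {"gripper":255,"slide":[0,0,1],"yaw":0.0},
    {"gripper":255,"slide":[0,0,1],"yaw":0.0}
  ]
}}

```text
time_s: 11.07
position: [0.4759, 0.1602, 0.1881]
tool_rot: [[0.985, 0.173, -0.0], [0.173, -0.985, 0.0], [-0.0, -0.0, -1.0]]
wrist_force: [-0.1, 0.4, -3.2]
grip_width: 0.0158
```

Call:
{"name": "step_arm", "arguments": {
  "commands": [
    {"gripper":255,"slide":[0,0,0.4],"yaw":0.0},
    {"gripper":255,"slide":[0,0,0.8],"yaw":0.0},
    {"gripper":255,"slide":[0,0,0.8],"yaw":0.0}
  ]
}}

```text
time_s: 11.32
position: [0.4759, 0.1602, 0.1873]
tool_rot: [[0.985, 0.173, -0.0], [0.173, -0.985, -0.0], [-0.0, -0.0, -1.0]]
wrist_force: [0.2, 0.3, -2.7]
grip_width: 0.0158
```

Call:
{"name": "step_arm", "arguments": {
  "commands": [
    {"gripper":255,"slide":[0,0,0.4],"yaw":0.0},
    {"gripper":255,"slide":[0,0,0.8],"yaw":0.0},
    {"gripper":255,"slide":[0,0,0.8],"yaw":0.0}
  ]
}}

```text
time_s: 11.57
position: [0.4762, 0.1602, 0.1869]
tool_rot: [[0.985, 0.173, 0.0], [0.173, -0.985, -0.0], [0.0, 0.0, -1.0]]
wrist_force: [-0.7, -1.7, 0.6]
grip_width: 0.0161
```

It seats at z ≈ 0.187, as predicted, with about 3.5 N of support. A small sideways nudge will confirm the pins are inside the knuckles.

Call:
{"name": "step_arm", "arguments": {
  "commands": [
    {"gripper":255,"slide":[1.0,0,-0.5],"yaw":0.0},
    {"gripper":255,"slide":[2.2,0,-0.5],"yaw":0.0},
    {"gripper":255,"slide":[2.2,0,-0.5],"yaw":0.0}
  ]
}}

```text
time_s: 11.82
position: [0.4776, 0.1605, 0.1869]
tool_rot: [[0.985, 0.174, -0.002], [0.174, -0.985, -0.0], [-0.002, 0.0, -1.0]]
wrist_force: [-4.0, -1.2, 1.0]
grip_width: 0.0156
```

Call:
{"name": "step_arm", "arguments": {
  "commands": [
    {"gripper":255,"slide":[-2.2,0,0],"yaw":0.0},
    {"gripper":255,"slide":[-4.4,0,0],"yaw":0.0},
    {"gripper":255,"slide":[-4.4,0,0],"yaw":0.0}
  ]
}}

```text
time_s: 12.07
position: [0.474, 0.1598, 0.1872]
tool_rot: [[0.985, 0.173, 0.001], [0.173, -0.985, 0.0], [0.001, -0.0, -1.0]]
wrist_force: [0.4, 0.8, -3.2]
grip_width: 0.0158
```

Call:
{"name": "step_arm", "arguments": {
  "commands": [
    {"gripper":255,"slide":[-0.7,0,0],"yaw":0.0},
    {"gripper":255,"slide":[-1.5,0,0],"yaw":0.0},
    {"gripper":255,"slide":[-1.5,0,0],"yaw":0.0}
  ]
}}

```text
time_s: 12.32
position: [0.4732, 0.1597, 0.1875]
tool_rot: [[0.985, 0.173, 0.002], [0.173, -0.985, 0.001], [0.003, -0.0, -1.0]]
wrist_force: [4.3, 1.5, -5.1]
grip_width: 0.0159
```

```bash
python3 -c "
from h import *
goc(-70.8,1.2,.1870); print(arm.sense()['ft_torque'])"
```

```text
slide [ 2.9 -0.1  0.5] yaw -0.002 pos [0.4732 0.1597 0.1875] ang 9.93 F [ 4.3  1.5 -5.1] w 0.0159 t 12.3167
cab [-70.85   4.08] z 0.1875
[ 0.1642089  -0.84092527 -0.37783263]
```

Resistance on both sides, so the pins are captured. Re-centre, settle down 0.4 mm, and open.

Call:
{"name": "step_arm", "arguments": {
  "commands": [
    {"gripper":255,"slide":[1.0,0,0],"yaw":0.0},
    {"gripper":255,"slide":[2.2,0,0.3],"yaw":0.0},
    {"gripper":255,"slide":[2.2,0,0.5],"yaw":0.0},
    {"gripper":255,"slide":[2.2,0,0.5],"yaw":0.0}
  ]
}}

```text
time_s: 12.65
position: [0.4744, 0.1598, 0.1869]
tool_rot: [[0.985, 0.173, -0.0], [0.173, -0.985, -0.0], [-0.001, 0.0, -1.0]]
wrist_force: [0.1, -1.2, 1.3]
grip_width: 0.016
```

Call:
{"name": "step_arm", "arguments": {
  "commands": [
    {"gripper":220,"slide":[0,0,0],"yaw":0.0},
    {"gripper":190,"slide":[0,0,0],"yaw":0.0},
    {"gripper":160,"slide":[0,0,0],"yaw":0.0},
    {"gripper":120,"slide":[0,0,0],"yaw":0.0},
    {"gripper":80,"slide":[0,0,0],"yaw":0.0}
  ]
}}

```text
time_s: 13.07
position: [0.4745, 0.1599, 0.1866]
tool_rot: [[0.985, 0.173, -0.0], [0.173, -0.985, -0.0], [-0.0, 0.0, -1.0]]
wrist_force: [0.0, -0.7, -0.4]
grip_width: 0.0403
```

Call:
{"name": "step_arm", "arguments": {
  "commands": [
    {"gripper":80,"slide":[0,0,0],"yaw":0.0},
    {"gripper":80,"slide":[0,0,0],"yaw":0.0},
    {"gripper":80,"slide":[0,0,0],"yaw":0.0},
    {"gripper":80,"slide":[0,0,0],"yaw":0.0}
  ]
}}

```text
time_s: 13.4
position: [0.4745, 0.1599, 0.1866]
tool_rot: [[0.985, 0.173, 0.0], [0.173, -0.985, 0.0], [0.0, -0.0, -1.0]]
wrist_force: [0.1, -0.5, -0.5]
grip_width: 0.0605
```

Call:
{"name": "step_arm", "arguments": {
  "commands": [
    {"gripper":80,"slide":[0,0,-15],"yaw":0.0},
    {"gripper":80,"slide":[0,0,-30],"yaw":0.0},
    {"gripper":80,"slide":[0,0,-50],"yaw":0.0},
    {"gripper":80,"slide":[0,0,-70],"yaw":0.0},
    {"gripper":80,"slide":[0,0,-80],"yaw":0.0}
  ]
}}

```text
time_s: 13.82
position: [0.4754, 0.16, 0.2691]
tool_rot: [[0.985, 0.173, 0.003], [0.173, -0.985, 0.0], [0.003, 0.0, -1.0]]
wrist_force: [0.3, -0.5, 0.8]
grip_width: 0.0604
```

```bash
python3 - <<'E'
from h import *
goc(-110,70,.267)
p,d=cap("scene"); Q=cloud("scene",d); C=cabf(Q)
m=(abs(C[...,0]+75)<70)&(abs(C[...,1])<40)&(Q[...,2]>.19)&(Q[...,2]<.212)
r=cv2.minAreaRect(C[m][:,:2].astype(np.float32)); print(m.sum(),r,np.percentile(Q[m][:,2],[50,90]))
a,b=300,60; cv2.imwrite("pics/rel.png",cv2.resize(p[b:b+130,a:a+160,::-1],None,fx=4,fy=4,interpolation=cv2.INTER_CUBIC))
E
```

```text
slide [-68.1  39.1   1.9] yaw -0.001 pos [0.4754 0.16   0.2691] ang 9.97 F [ 0.3 -0.5  0.8] w 0.0604 t 13.8167
cab [-70.92   1.85] z 0.2691
216 ((-72.44456481933594, 2.367893695831299), (16.693199157714844, 120.32827758789062), 89.71772003173828) [0.19915703 0.20152891]
```

View pics/rel.png

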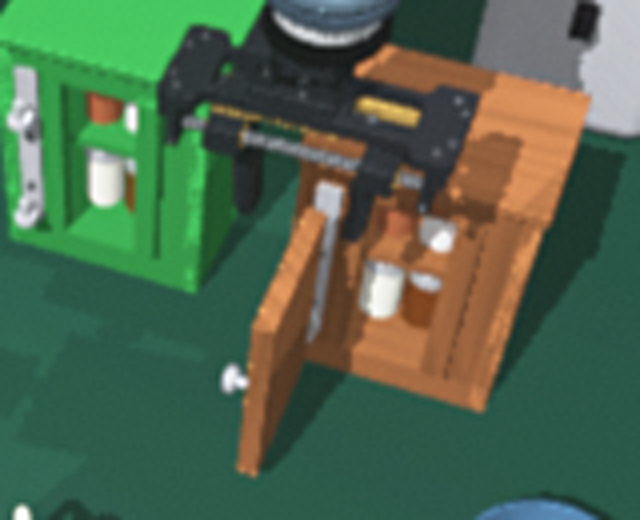

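The door hangs released and fully seated (top at z ≈ 0.200, centred at (−72, 2)) with its knob at (235,380). Now I'll close the fingers, go round to the outer face and swing the door shut.

Call:
{"name": "step_arm", "arguments": {
  "commands": [
    {"gripper":160,"slide":[-15,5,0],"yaw":0.0},
    {"gripper":255,"slide":[-35,10,0],"yaw":0.0},
    {"gripper":255,"slide":[-50,14,0],"yaw":0.0},
    {"gripper":255,"slide":[-60,14,0],"yaw":0.0},
    {"gripper":255,"slide":[-60,14,0],"yaw":0.0}
  ]
}}

```text
time_s: 14.28
position: [0.4163, 0.1356, 0.2659]
tool_rot: [[0.985, 0.173, -0.001], [0.173, -0.985, 0.0], [-0.001, -0.0, -1.0]]
wrist_force: [0.1, -0.1, 0.2]
grip_width: 0.0299
```

Call:
{"name": "step_arm", "arguments": {
  "commands": [
    {"gripper":255,"slide":[0,0,10],"yaw":0.0},
    {"gripper":255,"slide":[0,0,25],"yaw":0.0},
    {"gripper":255,"slide":[0,0,45],"yaw":0.0},
    {"gripper":255,"slide":[0,0,65],"yaw":0.0},
    {"gripper":255,"slide":[0,0,73],"yaw":0.0}
  ]
}}

```text
time_s: 14.7
position: [0.4168, 0.1359, 0.1904]
tool_rot: [[0.985, 0.173, -0.004], [0.173, -0.985, -0.0], [-0.004, -0.001, -1.0]]
wrist_force: [-0.1, -0.1, -0.2]
grip_width: 0.0004
```

Call:
{"name": "step_arm", "arguments": {
  "commands": [
    {"gripper":255,"slide":[0,0,0],"yaw":0.0},
    {"gripper":255,"slide":[0,0,0],"yaw":0.0},
    {"gripper":255,"slide":[0,0,0],"yaw":0.0}
  ]
}}

```text
time_s: 14.95
position: [0.4187, 0.1359, 0.1944]
tool_rot: [[0.985, 0.173, 0.001], [0.173, -0.985, 0.0], [0.001, 0.0, -1.0]]
wrist_force: [0.2, 0.0, 1.1]
grip_width: 0.0004
```

```bash
python3 -c "
from h import *
goc(-85,27.5,.195)"
```

```text
slide [34.4  0.1 -0.5] yaw -0.001 pos [0.4187 0.1359 0.1944] ang 9.97 F [0.2 0.  1.1] w 0.0004 t 14.95
cab [-84.86  61.89] z 0.1944
```

Call:
{"name": "step_arm", "arguments": {
  "commands": [
    {"gripper":255,"slide":[12,0,0],"yaw":0.0},
    {"gripper":255,"slide":[22,0,0],"yaw":0.0},
    {"gripper":255,"slide":[30,0,0],"yaw":0.0},
    {"gripper":255,"slide":[36,0,0],"yaw":0.0},
    {"gripper":255,"slide":[42,1,0],"yaw":0.0}
  ]
}}

```text
time_s: 15.37
position: [0.4602, 0.1422, 0.194]
tool_rot: [[0.985, 0.173, 0.0], [0.173, -0.985, 0.0], [0.0, -0.0, -1.0]]
wrist_force: [-0.4, -0.4, -0.0]
grip_width: 0.0006
```

Call:
{"name": "step_arm", "arguments": {
  "commands": [
    {"gripper":255,"slide":[7,2,0],"yaw":0.0},
    {"gripper":255,"slide":[14,2,0],"yaw":0.0},
    {"gripper":255,"slide":[21,2,0],"yaw":0.0},
    {"gripper":255,"slide":[29,2,0],"yaw":0.0},
    {"gripper":255,"slide":[36,1,0],"yaw":0.0}
  ]
}}

```text
time_s: 15.78
position: [0.4959, 0.1473, 0.1936]
tool_rot: [[0.985, 0.173, 0.0], [0.173, -0.985, -0.0], [0.0, 0.0, -1.0]]
wrist_force: [0.0, -1.4, 0.6]
grip_width: 0.0005
```

```bash
python3 -c "
from h import *
goc(-78.7,-38.7,.195)"
```

```text
slide [22.6 -8.3 -1.4] yaw -0.001 pos [0.4959 0.1473 0.1936] ang 9.96 F [ 0.  -1.4  0.6] w 0.0005 t 15.7833
cab [-87.01 -16.06] z 0.1936
```

Call:
{"name": "step_arm", "arguments": {
  "commands": [
    {"gripper":255,"slide":[8,-2,0],"yaw":0.0},
    {"gripper":255,"slide":[15,-5,0],"yaw":0.0},
    {"gripper":255,"slide":[22,-8,0],"yaw":0.0},
    {"gripper":255,"slide":[30,-12,0],"yaw":0.0},
    {"gripper":255,"slide":[37,-17,0],"yaw":0.0}
  ]
}}

```text
time_s: 16.2
position: [0.5293, 0.171, 0.1936]
tool_rot: [[0.985, 0.173, 0.0], [0.173, -0.985, -0.0], [0.0, 0.0, -1.0]]
wrist_force: [0.6, -0.3, 0.8]
grip_width: 0.0005
```

Call:
{"name": "step_arm", "arguments": {
  "commands": [
    {"gripper":255,"slide":[6,-6,0],"yaw":0.0},
    {"gripper":255,"slide":[11,-12,0],"yaw":0.0},
    {"gripper":255,"slide":[15,-18,0],"yaw":0.0},
    {"gripper":255,"slide":[19,-23,0],"yaw":0.0},
    {"gripper":255,"slide":[22,-27,0],"yaw":0.0}
  ]
}}

```text
time_s: 16.62
position: [0.5457, 0.2017, 0.1936]
tool_rot: [[0.985, 0.174, 0.0], [0.174, -0.985, 0.0], [0.0, -0.0, -1.0]]
wrist_force: [0.5, -0.2, -0.9]
grip_width: 0.0006
```

```bash
python3 - <<'E'
from h import *
goc(-26,-81,.195)
p,d=cap("scene"); a,b=340,60; cv2.imwrite("pics/shut1.png",cv2.resize(p[b:b+120,a:a+120,::-1],None,fx=4,fy=4,interpolation=cv2.INTER_CUBIC))
E
```

```text
slide [  6.4 -16.2  -1.4] yaw -0.001 pos [0.5457 0.2017 0.1936] ang 10.0 F [ 0.5 -0.2 -0.9] w 0.0006 t 16.6167
cab [-42.19 -74.6 ] z 0.1936
```

View pics/shut1.png

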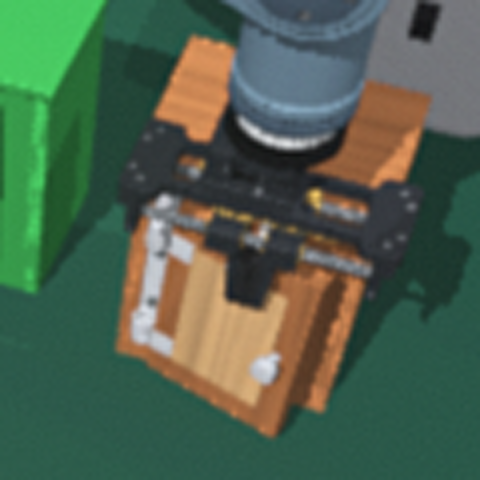

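The door is swinging properly, with the free edge still slightly open and the knob at (265,370). I'll finish slowly.

Call:
{"name": "step_arm", "arguments": {
  "commands": [
    {"gripper":255,"slide":[2,-4,0],"yaw":0.0},
    {"gripper":255,"slide":[4,-8,0],"yaw":0.0},
    {"gripper":255,"slide":[5,-12,0],"yaw":0.0},
    {"gripper":255,"slide":[6,-15,0],"yaw":0.0},
    {"gripper":255,"slide":[6,-16,0],"yaw":0.0}
  ]
}}

```text
time_s: 17.08
position: [0.5487, 0.2181, 0.1937]
tool_rot: [[0.985, 0.173, 0.0], [0.173, -0.985, 0.0], [0.0, -0.0, -1.0]]
wrist_force: [0.4, 0.5, 0.3]
grip_width: 0.0006
```

Call:
{"name": "step_arm", "arguments": {
  "commands": [
    {"gripper":255,"slide":[0,-1,0],"yaw":0.0},
    {"gripper":255,"slide":[0,-2,0],"yaw":0.0},
    {"gripper":255,"slide":[0,-3,0],"yaw":0.0},
    {"gripper":255,"slide":[0,-4,0],"yaw":0.0},
    {"gripper":255,"slide":[0,-4,0],"yaw":0.0}
  ]
}}

```text
time_s: 17.5
position: [0.5479, 0.2216, 0.1937]
tool_rot: [[0.985, 0.173, 0.0], [0.173, -0.985, 0.0], [0.0, -0.0, -1.0]]
wrist_force: [1.2, -0.2, 0.2]
grip_width: 0.0005
```

Call:
{"name": "step_arm", "arguments": {
  "commands": [
    {"gripper":255,"slide":[0,-0.7,0],"yaw":0.0},
    {"gripper":255,"slide":[0,-1.4,0],"yaw":0.0},
    {"gripper":255,"slide":[0,-2,0],"yaw":0.0},
    {"gripper":255,"slide":[0,-2,0],"yaw":0.0}
  ]
}}

```text
time_s: 17.83
position: [0.5476, 0.2236, 0.1936]
tool_rot: [[0.985, 0.173, 0.0], [0.173, -0.985, 0.0], [0.0, -0.0, -1.0]]
wrist_force: [0.2, -0.2, -0.4]
grip_width: 0.0003
```

```bash
python3 -c "
from h import *
goc(-17,-81,.195)"
```

```text
slide [ 0.7 -3.9 -1.4] yaw -0.001 pos [0.5476 0.2236 0.1936] ang 9.97 F [ 0.2 -0.2 -0.4] w 0.0003 t 17.8333
cab [-20.88 -80.3 ] z 0.1936
```

Call:
{"name": "step_arm", "arguments": {
  "commands": [
    {"gripper":255,"slide":[0,-0.7,0],"yaw":0.0},
    {"gripper":255,"slide":[0,-1.4,0],"yaw":0.0},
    {"gripper":255,"slide":[0,-2,0],"yaw":0.0},
    {"gripper":255,"slide":[0,-2,0],"yaw":0.0}
  ]
}}

```text
time_s: 18.17
position: [0.5472, 0.2256, 0.1936]
tool_rot: [[0.985, 0.173, -0.0], [0.173, -0.985, 0.0], [-0.0, -0.0, -1.0]]
wrist_force: [-0.8, -0.7, 0.4]
grip_width: 0.0004
```

Call:
{"name": "step_arm", "arguments": {
  "commands": [
    {"gripper":255,"slide":[0,-0.7,0],"yaw":0.0},
    {"gripper":255,"slide":[0,-1.4,0],"yaw":0.0},
    {"gripper":255,"slide":[0,-1.4,0],"yaw":0.0}
  ]
}}

```text
time_s: 18.42
position: [0.547, 0.227, 0.1936]
tool_rot: [[0.985, 0.173, -0.0], [0.173, -0.985, 0.0], [-0.0, -0.0, -1.0]]
wrist_force: [0.3, -0.1, 0.9]
grip_width: 0.0001
```

Call:
{"name": "step_arm", "arguments": {
  "commands": [
    {"gripper":255,"slide":[0,-0.7,0],"yaw":0.0},
    {"gripper":255,"slide":[0,-1.2,0],"yaw":0.0},
    {"gripper":255,"slide":[0,-1.2,0],"yaw":0.0}
  ]
}}

```text
time_s: 18.67
position: [0.5468, 0.2282, 0.1936]
tool_rot: [[0.985, 0.173, -0.0], [0.173, -0.985, 0.0], [-0.0, -0.0, -1.0]]
wrist_force: [0.3, 0.1, 0.2]
grip_width: 0.0003
```

```bash
cat > ang.py <<'E'
from h import *
goc(-17,-81,.195)
p,d=cap("scene"); C=cabf(cloud("scene",d))
m=(C[...,2]>0)&(C[...,2]<135)&(C[...,1]<-20)&(C[...,1]>-120)&(C[...,0]>-25)&(C[...,0]<12)
q=C[m]; f=cv2.fitLine(q[:,:2].astype(np.float32),cv2.DIST_HUBER,0,.01,.01).ravel(); print(m.sum(),"angle rad",np.arctan(f[0]/f[1]).round(4),"x",np.median(q[:,0]),"zmax",q[:,2].max())
cv2.imwrite("pics/fin.png",cv2.resize(p[60:180,340:460,::-1],None,fx=4,fy=4,interpolation=cv2.INTER_CUBIC))
E
python3 ang.py
```

```text
slide [ 0.7  0.7 -1.4] yaw -0.001 pos [0.5468 0.2282 0.1936] ang 9.97 F [0.3 0.1 0.2] w 0.0003 t 18.6667
cab [-16.27 -80.27] z 0.1936
976 angle rad 0.0076 x -7.445353255345297 zmax 134.77070687856823
```

Call:
{"name": "step_arm", "arguments": {
  "commands": [
    {"gripper":255,"slide":[0,-0.7,0],"yaw":0.0},
    {"gripper":255,"slide":[0,-1.2,0],"yaw":0.0},
    {"gripper":255,"slide":[0,-1.2,0],"yaw":0.0}
  ]
}}

```text
time_s: 18.97
position: [0.5466, 0.2289, 0.1935]
tool_rot: [[0.985, 0.173, -0.0], [0.173, -0.985, -0.001], [-0.0, 0.001, -1.0]]
wrist_force: [1.3, -2.4, -1.3]
grip_width: 0.0007
```

Call:
{"name": "step_arm", "arguments": {
  "commands": [
    {"gripper":255,"slide":[0,-0.5,0],"yaw":0.0},
    {"gripper":255,"slide":[0,-1,0],"yaw":0.0},
    {"gripper":255,"slide":[0,-1,0],"yaw":0.0}
  ]
}}

```text
time_s: 19.22
position: [0.5466, 0.2291, 0.1934]
tool_rot: [[0.985, 0.173, -0.0], [0.173, -0.985, -0.002], [-0.001, 0.002, -1.0]]
wrist_force: [2.1, -6.7, -0.9]
grip_width: 0.0004
```

Contact with the stop strip (6.7 N), so the door is shut. Back off, lift clear, and check.

Call:
{"name": "step_arm", "arguments": {
  "commands": [
    {"gripper":255,"slide":[0,2,0],"yaw":0.0},
    {"gripper":255,"slide":[0,6,0],"yaw":0.0},
    {"gripper":255,"slide":[0,15,0],"yaw":0.0},
    {"gripper":255,"slide":[0,30,0],"yaw":0.0},
    {"gripper":255,"slide":[0,40,-10],"yaw":0.0}
  ]
}}

```text
time_s: 19.63
position: [0.5523, 0.1896, 0.202]
tool_rot: [[0.985, 0.173, -0.004], [0.173, -0.985, -0.0], [-0.004, -0.0, -1.0]]
wrist_force: [-0.2, -0.1, -0.7]
grip_width: -0.0001
```

Call:
{"name": "step_arm", "arguments": {
  "commands": [
    {"gripper":255,"slide":[0,15,-30],"yaw":0.0},
    {"gripper":255,"slide":[0,30,-60],"yaw":0.0},
    {"gripper":255,"slide":[0,45,-80],"yaw":0.0},
    {"gripper":255,"slide":[0,60,-80],"yaw":0.0},
    {"gripper":255,"slide":[0,60,-80],"yaw":0.0}
  ]
}}

```text
time_s: 20.05
position: [0.5653, 0.1292, 0.2866]
tool_rot: [[0.985, 0.171, 0.005], [0.171, -0.985, -0.001], [0.005, 0.001, -1.0]]
wrist_force: [-0.6, 0.0, -0.5]
grip_width: 0.0007
```

Call:
{"name": "step_arm", "arguments": {
  "commands": [
    {"gripper":255,"slide":[0,0,0],"yaw":0.0},
    {"gripper":255,"slide":[0,0,0],"yaw":0.0},
    {"gripper":255,"slide":[0,0,0],"yaw":0.0}
  ]
}}

```text
time_s: 20.3
position: [0.5631, 0.1323, 0.2828]
tool_rot: [[0.985, 0.174, -0.002], [0.174, -0.985, 0.0], [-0.002, -0.001, -1.0]]
wrist_force: [0.6, 0.8, 0.1]
grip_width: 0.0005
```

```bash
python3 ang.py; python3 - <<'E'
from h import *
p,d=cap("scene"); cv2.imwrite("pics/end.png",p[:,:,::-1])
E
```

```text
slide [  1.4 -96.4  87.9] yaw -0.001 pos [0.5631 0.1323 0.2828] ang 10.0 F [0.6 0.8 0.1] w 0.0005 t 20.3
cab [-113.46  -79.66] z 0.2828
879 angle rad 0.0004 x -5.828516878507973 zmax 134.81988876551105
```

View pics/end.png

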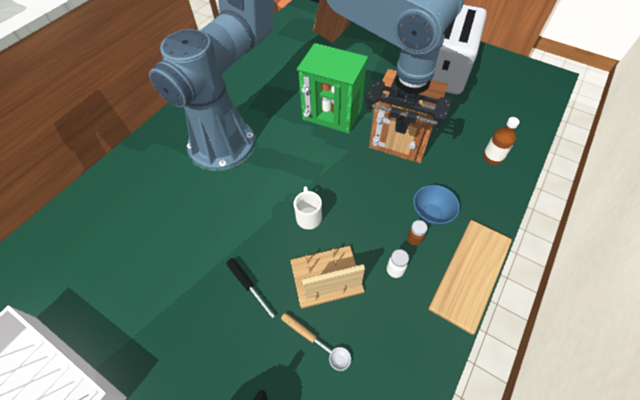

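The door is shut at (400,135), with a measured angle of 0.0004 rad. The mug, jars, bowl, driver, spoon and board are all where they started, and the gripper is clear.

```bash
python3 -c "
from rig import arm
print(arm.job_done())"
```

```text
the job is handed in; nothing more can be done
None
```

The oak door is back on the cabinet's hinge pins and shut, and I handed the job in at about 20 s of the 72 s allowed. No verdict was reported.

- **Hanging:** I pinched the door at its top edge, carried it over, and lowered it wide open in small steps with no resistance until it seated. It came to rest at TCP z ≈ 0.187 m, where I expected it, with about 3.5 N of support. Nudging it sideways met about 4 N both ways, so the pins were inside the knuckles. After release its top edge read about 0.200 m, which is fully home.
- **Shutting:** I pushed the outer face with closed fingers until it met the stop strip at about 7 N, then backed off.
- **Last checks:** The depth image gave a door angle of 0.0004 rad from shut. The gripper was about 90 mm clear of the door, and the bystanders looked unmoved in the final picture.
- **Disagreements and gaps:** The two cameras differed by 2–3 mm on where the pins stood, which feeling for them resolved. One move call was refused for missing yaw values and moved nothing. I did not measure the seat height again after shutting.

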